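Pin the slicer's food guide and set its thickness adjuster

ROBOT

A 6-joint arm with a two-finger parallel gripper is mounted at the origin on a cart in front of the work surface, level with it; the furniture and walls round the work are solid. World frame = base frame: x ahead of the robot, y to its left, z up, the work surface at z = 0. Lengths are in mm, angles in degrees, forces in N, time in s.
With the tool pointing down it reaches from about 400 to 925 mm from the base axis. Payload 12.5 kg.
Tool frame: the origin (TCP) lies between the finger pads, 19 mm behind the fingertips; this is the grasp point; z points along the fingers, y is the line along which they close (so a half turn about z gives the same grasp; the last joint's range is limited). The gripper opens to 95 mm and grips with 3 to 60 N. Pads are 20 mm wide; open, the fingers measure 119 mm over their backs; the gripper's body (75 mm by 180 mm) begins 59 mm behind the grasp point.
Start: joints at [-80.993, 28.126, 89.318, -0, 62.55, -6.05], TCP at [162.388, -603.552, 233.461] pointing down, gripper open.
Joint ranges: [-177.58, 177.58], [-47.91, 125.51], [2.72, 160], [-65.01, 245.01], [3.68, 167.84], [-153.87, 153.87]. Speed limits (degrees/s): [127.2, 127.2, 159.86, 180, 180, 180].

INTERFACE

Orientations are given as [roll, pitch, yaw] about the fixed x, y, z axes, in that order (R = Rz(yaw) Ry(pitch) Rx(roll)).
In Python, from workcell import r gives the robot as it stands. The module is installed in compiled form; this text tells all that it offers.
- The arm moves only by the tool jog_arm, called after "Call:" by a JSON object that holds its "api" and its "payload". Schema: {"type":"object","properties":{"moves":{"type":"array","items":{"type":"array","items":{"type":"array","items":{"type":"number"},"minItems":6,"maxItems":6},"minItems":1,"maxItems":12},"minItems":1,"maxItems":1},"jaw":{"type":"number"},"clamp_n":{"type":"number"},"only":{"type":"string"},"quiet":{"type":"boolean"},"lines":{"type":"string"}},"required":["moves"],"additionalProperties":false}. moves is a list that holds a single list of rows (three levels of brackets), with 1 to 12 rows, each of 6 numbers: dx, dy, dz in fractions of the full range, 1 being 500 mm, then a rotation vector rx, ry, rz in a scale on which 1.0 is 180 degrees; each row is the pose to reach, as a shift and turn from the pose commanded when the call began, along the tool's axes at that moment; what a row does not reach only later rows make up. A row lasts 1/10 s, in which the tool goes at most 50 mm and 8.59 degrees, less where a joint would pass 70% of its speed; a pose out of reach is approached as far as the arm can. jaw is the finger opening in mm, set as the call begins (left out keeps the last). The fingers move at their own pace and stop on an object; clamp_n is the grip in N (left out, the last holds). Time passes only in rows, so rows that do not move let the fingers close. The tool returns the time, the measured TCP pose, the force, the opening and the grip force at its end. only (a regular expression) keeps the lines of the reply that match it, lines (a string "A,B") keeps lines A to B, and quiet returns only ok. Shift and turn numbers lie between -1 and 1, and a call with a number outside is refused. Input that does not fit is refused with a message, and nothing moves.
- r.state(): the state, without advancing time (a new reading comes with each control period).
- r.snapshot(name): name is "scene" or "side" or "wrist"; returns the picture (480x640x3 uint8, red, green, blue); there is no depth.
- r.camera_info(name): a dict with "fx", "fy", "cx", "cy" (pixels), "distortion" ([k1, k2, p1, p2, k3] as OpenCV has them; the pictures are not rectified), "view" (4x4, takes a point from world to camera coordinates). Camera axes: x right, y down, z forward; pixel columns grow to the right and rows downward; lengths in mm; the calibration is good to about 2 mm. A picture is of the moment at which its call begins: read the wrist's pose just before it. camera_info takes no time and is no camera call; for the wrist camera it gives the pose at the moment of the call.
- r.close_job(): hands the job in; it is judged then, once.
The state is a dict: "time_s": time; "joints": joint angles; "dq": joint speeds; "joint_torque": joint torques, N m; "ee_pos": TCP position; "orientation": TCP orientation; "wrist_force": force on the tool from outside, world axes, zero at the start; "torque": the same for the moment, N m; "opening": finger opening in mm; "grip_force": force on a finger pad.
Only numpy, scipy, OpenCV 4.12 (cv2) and the standard library are available. Lean on these libraries where they do the work, as an engineer would, in place of code of your own. Each camera call takes 0.05 s, during which the arm holds its last target. There are 200 camera calls.

TASK

Get the slicer ready for the lemons: take the red-headed locking pin from its wooden rest, push it down through the hole in the green food guide and the frame under it until its collar sits on the guide, and let go of it. Then turn the black wing knob at the slicer's other end clockwise until it comes up against its stop, back it off a quarter turn, and finish with the knob still held there in the fingers, so that I can tighten the lock nut under it. Leave the pin in and the mug, lemons, tin and salt shaker where they are.

Things in the scene. Friction and masses are not known exactly. Their poses are not given: they have to be found in the camera images.
- slicer: Aluminium slicer, 280 mm long (its y), 100 mm wide (its x), fixed on the wooden board (top 20 mm above the worktop). Origin under its centre at the board's top, z up. The black wing knob's axis is at y = -106 mm, the pin hole at y = +106 mm; between them the food guide's green square chute (76 x 64 mm, centred on the origin) rises to 100 mm above the origin.
- lock_hole (a point): Centre of the mouth of the vertical pin hole, on top of the food guide's green tongue, 52 mm above the slicer's origin; axes as the slicer's. The hole is about 10.5 mm wide with a small chamfer and runs through the tongue (8 mm) and the frame's aluminium lug right under it (10 mm); 34 mm of free space below the lug.
- pin: Loose locking pin, about 45 g, upright in its rest: 8 mm steel shaft, 38 mm long tapered nose; steel collar 22 mm wide, 4 mm thick; above it a red square head 16 x 16 mm (sides along its x and y), 28 mm tall. Origin on the axis at the collar's underside, z up. Grip the head from above: TCP 26 mm above the origin clears the collar. Fitted, its origin lies at lock_hole.
- pin_rest: Fixed dark wooden block, 60 x 60 x 44 mm on a 74 mm rubber foot, with a vertical hole in the middle in which the pin stands, the collar resting on the block's top. Origin under its centre, on the worktop.
- wing_grip (a point): Point on the knob's vertical axis where the TCP grips the wing from above: 8 mm below its top, 22 mm above the round skirt (42 mm wide). The wing is a black bar 48 mm long, 12 mm thick, 30 mm tall, with a white mark on one end. The point turns with it: x runs along the wing to the marked end, z up; x is along the slicer's x at joint 0. The knob does not rise or sink.
- wing (a joint): Angle of the wing knob, rad: 0 at the clockwise stop (seated, firm), growing anticlockwise seen from above (backed off), up to 3.2. Starts 0.8 to 1.9 from the stop; turns with a little friction (about 0.1 N m) and stays where it is left. A quarter turn back from the stop is 1.57.
- mug: Bystander: small striped mug, 60 mm wide (83 mm with its handle), 49 mm tall. Origin under its centre.
- lemon_a: Bystander: lemon, 71 x 53 x 51 mm. Origin under its centre.
- lemon_b: Bystander: lemon, 67 x 54 x 54 mm. Origin under its centre.
- tuna_tin: Bystander: round tin, 86 mm wide, 40 mm tall. Origin under its centre.
- salt_shaker: Bystander: glass salt shaker, 44 mm wide, 90 mm tall. Origin under its centre.

How it is judged (in metres and radians):
On the way, in this order (a step that is already met when the one before it is completed fails the run):
1. the pin is through the guide and the lug, its collar on the guide, and let go (horizontal distance between pin and lock_hole below 0.004 m and z of pin in the frame of lock_hole below 0.004 m and angle between pin's own z axis and vertical below 0.12 rad and contact force between the fingers and pin below 0.1 N), for 0.2 s.
2. the knob is turned clockwise to its stop (value of joint wing below 0.06 rad), for 0.1 s.
3. the knob is backed off a quarter turn and held in the fingers (value of joint wing between 1.37 and 1.77 rad and contact force between the fingers and wing above 3 N and distance between the grasp point and wing_grip below 0.035 m), for 0.2 s.
At the end, for the whole second after the job is handed in: The pin stands through both holes within 4 mm of lock_hole sideways and in height, tilted under 0.12 rad, untouched; the knob, having been at its stop, stands still at 1.57 rad plus or minus 0.2, gripped by the fingers with over 3 N, TCP within 35 mm of wing_grip (all of step 1 and all of step 3 and contact force between the arm and pin below 0.1 N and velocity of joint wing between -0.05 and 0.05 rad/s); the arm keeps its last pose, push and grip.
It fails at once if a bystander is moved by more than 4 cm (distance of any of mug, lemon_a, lemon_b, tuna_tin, salt_shaker from where it was at the start of the episode above 0.04 m).
It also fails if it takes over 56 s, if anything falls off the work surface, if the arm or the gripper's body presses on something with over 40 N, if the wrist force passes 120 N, or if a joint passes its speed limit or range.

## Working session

There is one attempt and no reset: what is moved stays moved. The work goes in short steps, Python scripts to look and compute and a tool call to move; the robot and the scene stay as the last step left them, time stands still between calls to the robot, and variables do not carry over. Pictures are saved under pics/ and viewed, at most 10 in all, crops included, and the job is handed in when it is done.

```bash
mkdir -p pics; python3 - <<'E'
from workcell import r
import cv2,numpy as np
s=r.state();print({k:np.round(v,2).tolist() for k,v in s.items()})
for n in["scene","side","wrist"]:
    i=r.camera_info(n);print(n,[round(i[k],1) for k in("fx","fy","cx","cy")],i["distortion"],np.round(i["view"],3).tolist())
    cv2.imwrite(f"pics/{n}0.png",r.snapshot(n)[:,:,::-1])
E
```

```text
{'time_s': 0.0, 'joints': [-80.99, 28.17, 89.35, -0.0, 62.55, -6.05], 'dq': [0.02, 0.05, 0.1, 0.01, 0.02, 0.06], 'joint_torque': [0.0, -61.26, -25.82, 0.07, 0.05, -0.0], 'ee_pos': [162.36, -603.3, 232.83], 'orientation': [-179.93, -0.01, 15.06], 'wrist_force': [-0.31, -0.02, 0.87], 'torque': [0.02, 0.01, -0.05], 'grip_force': 0.0, 'opening': 95.06}
scene [558.4, 558.4, 323.9, 227.1] [-0.05575623  0.          0.          0.          0.        ] [[0.474, -0.88, -0.021, -251.021], [-0.519, -0.259, -0.815, 370.834], [0.712, 0.397, -0.58, 1229.331], [0.0, 0.0, 0.0, 1.0]]
side [551.1, 551.1, 315.8, 238.7] [0.03221571 0.         0.         0.         0.        ] [[-0.762, -0.647, -0.014, 463.762], [-0.453, 0.548, -0.703, 289.066], [0.463, -0.529, -0.711, 1493.764], [0.0, 0.0, 0.0, 1.0]]
wrist [342.5, 342.5, 324.4, 242.5] [-0.05341209  0.          0.          0.          0.        ] [[0.26, -0.966, 0.0, -625.777], [-0.927, -0.249, 0.282, -30.994], [-0.272, -0.073, -0.959, 392.018], [0.0, 0.0, 0.0, 1.0]]
```

View pics/scene0.png

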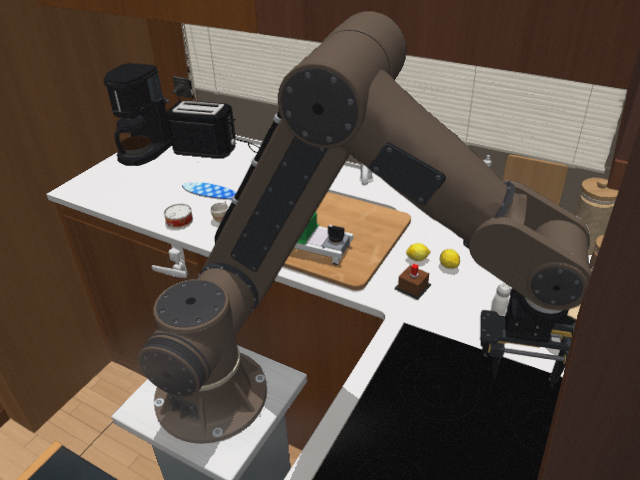

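View pics/side0.png

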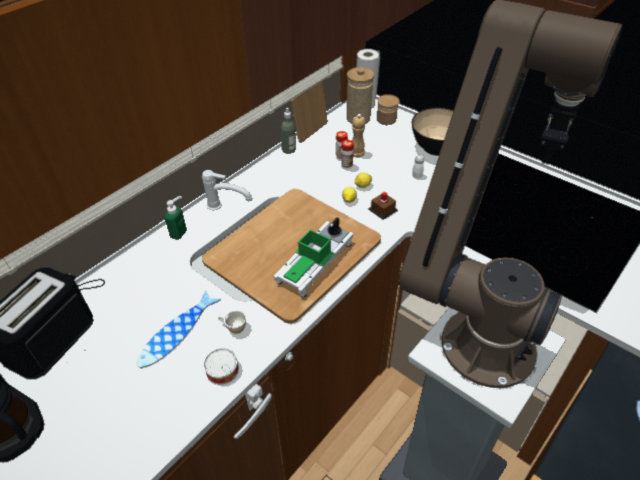

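The scene view shows the pin at (414,270), the knob at (336,233), lemons at (418,252) and (450,259), and the shaker at (502,297). The arm hides part of the slicer. The side view shows the pin at (384,197), the knob at (335,226), the green chute at (314,245), and the tongue at (297,268) pointing toward the mug.

```bash
cat > h.py <<'E'
import cv2,numpy as np
from workcell import r
def ray(i,p):
    K=np.array([[i["fx"],0,i["cx"]],[0,i["fy"],i["cy"]],[0,0,1]]);V=np.array(i["view"])
    u=cv2.undistortPoints(np.array([[p]],float),K,np.array(i["distortion"],float))[0,0]
    R=V[:3,:3];d=R.T@np.array([u[0],u[1],1]);return -R.T@V[:3,3],d/np.linalg.norm(d)
def onz(i,p,z):
    o,d=ray(i,p);return o+d*(z-o[2])/d[2]
def tri(rs):
    A=sum(np.eye(3)-np.outer(d,d) for o,d in rs);b=sum((np.eye(3)-np.outer(d,d))@o for o,d in rs)
    x=np.linalg.solve(A,b);return x,[float(np.linalg.norm((np.eye(3)-np.outer(d,d))@(x-o))) for o,d in rs]
def proj(i,X):
    K=np.array([[i["fx"],0,i["cx"]],[0,i["fy"],i["cy"]],[0,0,1]]);V=np.array(i["view"])
    return cv2.projectPoints(np.array([X],float),cv2.Rodrigues(V[:3,:3])[0],V[:3,3],K,np.array(i["distortion"],float))[0][0,0]
def hsv(im): return cv2.cvtColor(im,cv2.COLOR_RGB2HSV)
def red(im): h=hsv(im);return (((h[...,0]<8)|(h[...,0]>172))&(h[...,1]>170)&(h[...,2]>70)).astype(np.uint8)
def green(im): return cv2.inRange(hsv(im),(45,120,30),(85,255,255))
def yellow(im): return cv2.inRange(hsv(im),(22,150,90),(35,255,255))
def tool(w):  # world vector -> tool axes
    from scipy.spatial.transform import Rotation as Ro
    return Ro.from_euler('xyz',r.state()["orientation"],degrees=True).inv().apply(w)
def blobs(m,mn=15):
    n,l,s,c=cv2.connectedComponentsWithStats(m);return [(c[k].round(1).tolist(),s[k].tolist()) for k in range(1,n) if s[k,4]>=mn]
E
python3 - <<'E'
from h import *
I={n:r.camera_info(n) for n in("scene","side")};P={n:cv2.imread(f"pics/{n}0.png")[:,:,::-1].copy() for n in I}
for n in I:
    for f in(red,green,yellow): print(n,f.__name__,[b for b in blobs(f(P[n])) if f!=red or 360<b[0][0]<430])
T=lambda a,b:print(a,b,*tri([ray(I["scene"],a),ray(I["side"],b)]))
T((414.5,269),(384,196));T((336,233),(335,226));T((418,252),(349,194));T((450,259),(363,180));T((502,299),(418,168))
for p in((314,245),(297,268)):print(onz(I["side"],p,80))
for p in((235,322),(222,366)):print(onz(I["side"],p,20))
E
```

```text
scene red [([414.0, 268.9], [411, 264, 7, 11, 61])]
scene green [([308.2, 229.8], [298, 213, 20, 31, 224])]
scene yellow [([417.7, 251.4], [407, 244, 23, 16, 270]), ([449.7, 258.5], [441, 250, 19, 18, 279])]
side red [([383.5, 196.0], [381, 193, 6, 7, 33])]
side green [([175.2, 223.7], [164, 207, 22, 32, 404]), ([309.7, 254.4], [284, 231, 49, 51, 1092])]
side yellow [([362.7, 179.8], [355, 174, 16, 13, 157]), ([348.9, 194.3], [343, 188, 13, 14, 140])]
(414.5, 269) (384, 196) [ 537.09145691 -267.8002649    61.28145556] [1.597077462554562, 1.5970774625546453]
(336, 233) (335, 226) [553.00914914 -27.36544818  90.62877982] [0.9680954807903822, 0.9680954807905192]
(418, 252) (349, 194) [ 658.2747196  -236.00238232   23.62229279] [0.41071135200472053, 0.4107113520046853]
(450, 259) (363, 180) [ 666.86445006 -327.45845792   24.19156387] [0.9535994266801938, 0.953599426680407]
(502, 299) (418, 168) [ 550.49287024 -498.41040334   35.84566589] [4.317107084234566, 4.317107084234662]
[555.73967691  68.94115393  80.        ]
[533.5768603  170.61314364  80.        ]
[570.13972046 392.23140796  20.        ]
[494.38591751 511.07293653  20.        ]
```

```bash
python3 - <<'E'
import cv2
a=cv2.imread("pics/scene0.png")[200:300,280:480];b=cv2.imread("pics/side0.png")[160:310,260:410]
import numpy as np
a=cv2.resize(a,(800,400),interpolation=cv2.INTER_CUBIC);cv2.imwrite("pics/b.png",cv2.resize(b,(600,600),interpolation=cv2.INTER_CUBIC))
E
```

```text
(no output)
```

View pics/b.png

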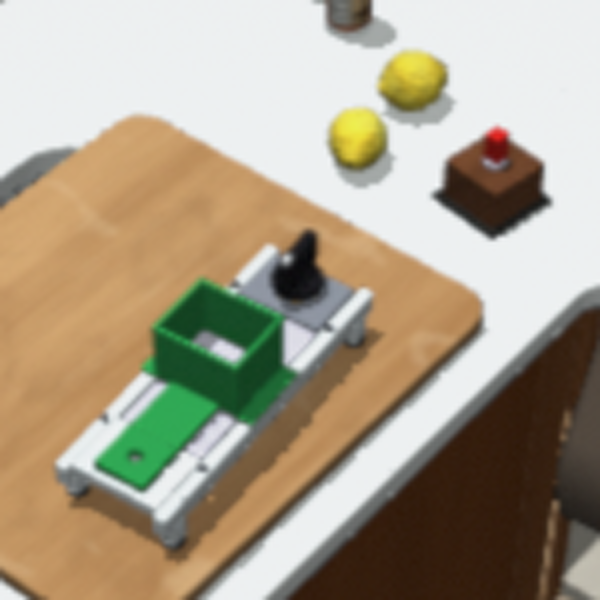

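The crop shows the slicer running from the knob at the lower y end to the tongue hole at about side pixel (294,274). The pin head sits in the middle of its rest, and the wing's white mark is on its left end. I'll now bring the wrist camera over the pin.

Careful with the scale: shifts go in shares of 500 mm and turns go in shares of 180 degrees. That gives: 418 mm / 500 = 0.836, 406 mm / 500 = 0.812.

Call:
{"api": "jog_arm", "payload": {"moves": [[[0.026,-0.016,0,0,0,0],[0.084,-0.05,0,0,0,0],[0.168,-0.102,0,0,0,0],[0.252,-0.152,0,0,0,0],[0.334,-0.204,0,0,0,0],[0.418,-0.254,0,0,0,0],[0.502,-0.304,0,0,0,0],[0.586,-0.356,0,0,0,0],[0.67,-0.406,0,0,0,0],[0.752,-0.458,0,0,0,0],[0.812,-0.492,0,0,0,0],[0.836,-0.508,0,0,0,0]]]}}

```text
time_s: 1.35
ee_pos: [501.6, -246.6, 233.4]
orientation: [-180.0, -0.0, 15.2]
wrist_force: [-0.1, -0.8, -0.0]
opening: 95.7
grip_force: 0.0
```

Call:
{"api": "jog_arm", "payload": {"moves": [[[0,0,0,0,0,0],[0,0,0,0,0,0],[0,0,0,0,0,0]]]}}

```text
time_s: 1.65
ee_pos: [499.2, -250.6, 233.4]
orientation: [180.0, 0.0, 15.0]
wrist_force: [0.5, -0.4, -0.5]
opening: 94.6
grip_force: 0.0
```

```bash
python3 - <<'E'
from h import *
import json
i=r.camera_info("wrist");im=r.snapshot("wrist");cv2.imwrite("pics/w1.png",im[:,:,::-1])
i={k:np.array(v).tolist() for k,v in i.items()};json.dump(i,open("w1.json","w"))
print(r.state()["ee_pos"],r.state()["orientation"]);print(blobs(red(im)),blobs(green(im)))
for b,s in blobs(red(im)):print(onz(i,b,70))
E
```

```text
[ 499.19863093 -250.68854974  233.46593432] [1.79994037e+02 1.06928430e-02 1.49610521e+01]
[([353.2, 196.6], [343, 186, 21, 22, 329])] [([9.7, 95.6], [0, 36, 24, 117, 1781])]
[ 537.38492291 -269.10422257   70.        ]
```

View pics/w1.png

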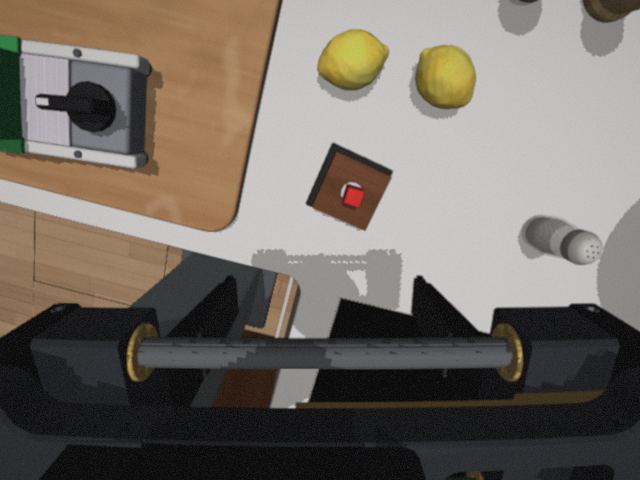

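The wrist view shows the pin head at about (354,197) on its rest, the lemons above it, the shaker at right (565,240), and the knob at the left (90,105) with its white mark at (42,101). The second view will be from directly over the pin and lower.

Converted, 50 mm / 500 = 0.1, 37 mm / 500 = 0.074.

Call:
{"api": "jog_arm", "payload": {"moves": [[[0.02,0.018,0.032,0,0,0],[0.048,0.04,0.074,0,0,0],[0.064,0.056,0.1,0,0,0],[0.064,0.056,0.1,0,0,0],[0.064,0.056,0.1,0,0,0],[0.064,0.056,0.1,0,0,0]]]}}

```text
time_s: 2.3
ee_pos: [537.9, -268.5, 184.3]
orientation: [180.0, -0.0, 15.0]
wrist_force: [0.0, 0.1, -0.2]
opening: 95.7
grip_force: 0.0
```

```bash
python3 - <<'E'
from h import *
import json
i1=json.load(open("w1.json"));m1=cv2.imread("pics/w1.png")[:,:,::-1].copy()
i=r.camera_info("wrist");im=r.snapshot("wrist");cv2.imwrite("pics/w2.png",im[:,:,::-1])
i={k:np.array(v).tolist() for k,v in i.items()};json.dump(i,open("w2.json","w"))
def top(m,i):
    h=hsv(m);R=red(m);v=h[...,2];ys,xs=np.nonzero(R);print("V pct",np.percentile(v[ys,xs],[10,30,50,70,90]))
    t=((R>0)&(v>0.85*np.percentile(v[ys,xs],80))).astype(np.uint8)
    c=max(cv2.findContours(t,cv2.RETR_EXTERNAL,cv2.CHAIN_APPROX_NONE)[0],key=cv2.contourArea)
    q=cv2.minAreaRect(c);print(q);P=[onz(i,p,76) for p in cv2.boxPoints(q)]
    e=np.diff(P,axis=0);print("sides",np.linalg.norm(e,axis=1),"ang",np.degrees(np.arctan2(e[:,1],e[:,0]))%90)
    return q[0]
a,b=top(m1,i1),top(im,i);print(tri([ray(i1,a),ray(i,b)]))
S=cv2.imread("pics/scene0.png")[:,:,::-1].copy()
for n,g in(("wrist only",[]),):pass
print(onz(i,b,76),onz(i1,a,76),r.state()["ee_pos"],r.state()["orientation"])
for n in("scene","side"):
    print(n,proj(r.camera_info(n),[*onz(i,b,76)]))
cv2.imwrite("pics/w2c.png",cv2.resize(im[120:320,240:440],(600,600),interpolation=cv2.INTER_NEAREST))
E
```

```text
V pct [113.4 167.4 192.  195.  198. ]
((353.6000061035156, 196.6999969482422), (14.86270523071289, 15.495160102844238), 18.434946060180664)
sides [14.00431079 13.5152961  14.06520019] ang [87.47859948 86.77089715 88.11273732]
V pct [ 75. 137. 173. 178. 181.]
((323.4000244140625, 247.3000030517578), (17.39252471923828, 16.76007080078125), 18.43494987487793)
sides [13.85924473 13.80636818 13.93157638] ang [86.92374217 85.90341826 87.7101951 ]
(array([ 538.13652616, -268.76887926,   75.91144361]), [0.012878222773909754, 0.012878222774055346])
[ 538.15916179 -268.77436609   76.        ] [ 538.15119766 -268.7453613    76.        ] [ 537.96431016 -268.46325481  184.42559066] [ 1.79948200e+02 -4.05943734e-02  1.50463203e+01]
scene [415.07366077 265.05630294]
side [384.07285974 191.90258971]
```

View pics/w2c.png

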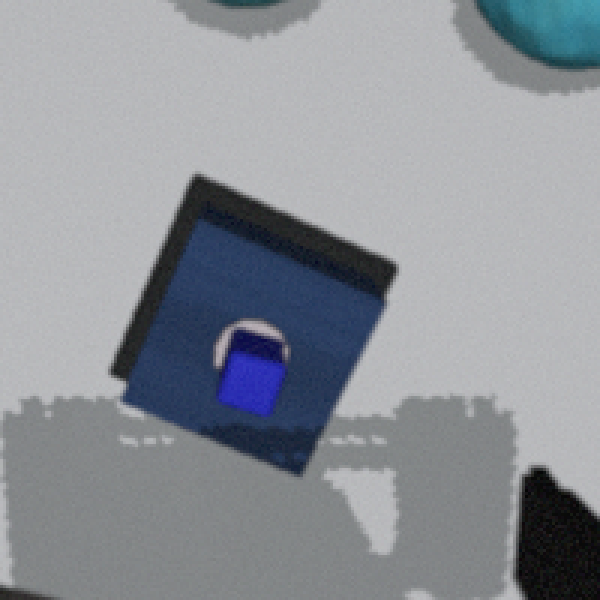

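The pin head's top is at (538.1,-268.8,75.9), against 76 expected, with a yaw of about -2.5°. I'll turn 17.5°, descend, and grip at TCP z=70.

Converted, 114 mm / 500 = 0.228, 112 mm / 500 = 0.224, 17.5 degrees / 180 = 0.0972.

Call:
{"api": "jog_arm", "payload": {"moves": [[[0,0.0006,0.03,0,0,0.0333],[0,0.0006,0.07,0,0,0.0667],[0,0.0006,0.12,0,0,0.0972],[0,0.0006,0.16,0,0,0.0972],[0,0.0006,0.19,0,0,0.0972],[0,0.0006,0.212,0,0,0.0972],[0,0.0006,0.224,0,0,0.0972],[0,0.0006,0.228,0,0,0.0972],[0,0.0006,0.228,0,0,0.0972],[0,0.0006,0.228,0,0,0.0972]]], "jaw": 50}}

```text
time_s: 3.35
ee_pos: [538.5, -268.9, 70.1]
orientation: [180.0, -0.1, -2.4]
wrist_force: [0.4, -0.8, 1.6]
opening: 49.8
grip_force: 0.0
```

Call:
{"api": "jog_arm", "payload": {"moves": [[[0,0,0,0,0,0],[0,0,0,0,0,0],[0,0,0,0,0,0],[0,0,0,0,0,0],[0,0,0,0,0,0],[0,0,0,0,0,0],[0,0,0,0,0,0],[0,0,0,0,0,0]]], "jaw": 0, "clamp_n": 30}}

```text
time_s: 4.15
ee_pos: [538.3, -268.7, 69.5]
orientation: [180.0, -0.0, -2.4]
wrist_force: [-1.0, 0.2, 0.5]
opening: 16.2
grip_force: 30.0
```

Converted, -150 mm / 500 = -0.3, -148 mm / 500 = -0.296.

Call:
{"api": "jog_arm", "payload": {"moves": [[[0,0,-0.016,0,0,0],[0,0,-0.05,0,0,0],[0,0,-0.1,0,0,0],[0,0,-0.16,0,0,0],[0,0,-0.22,0,0,0],[0,0,-0.27,0,0,0],[0,0,-0.296,0,0,0],[0,0,-0.3,0,0,0],[0,0,-0.3,0,0,0]]]}}

```text
time_s: 5.05
ee_pos: [538.1, -268.6, 218.9]
orientation: [-180.0, 0.0, -2.4]
wrist_force: [0.3, 0.2, -1.1]
opening: 15.8
grip_force: 30.0
```

```bash
python3 - <<'E'
from h import *
im=r.snapshot("side");i=r.camera_info("side");g=green(im);g[:,:220]=0
print(blobs(g));cv2.imwrite("pics/side1.png",im[:,:,::-1])
t=onz(i,(294,274),72);print("hole",t,"knob",onz(i,(335,233),60))
s=r.state();print(s["ee_pos"],s["opening"],tool(np.array([t[0],t[1],220])-s["ee_pos"]))
E
```

```text
[([309.7, 254.4], [284, 230, 49, 52, 1092])]
hole [529.8264338  188.26194566  72.        ] knob [551.83215535 -26.98680109  60.        ]
[ 537.92640733 -268.47982568  218.33340492] 15.80361848934142 [ -27.58091616 -455.9814123    -1.29518157]
```

Converted, -455 mm / 500 = -0.91, -442 mm / 500 = -0.884.

Call:
{"api": "jog_arm", "payload": {"moves": [[[-0.004,-0.028,0,0,0,0],[-0.014,-0.09,0,0,0,0],[-0.026,-0.182,0,0,0,0],[-0.04,-0.272,0,0,0,0],[-0.054,-0.364,0,0,0,0],[-0.066,-0.454,0,0,0,0],[-0.08,-0.546,0,0,0,0],[-0.094,-0.636,0,0,0,0],[-0.106,-0.728,0,0,0,0],[-0.12,-0.82,0,0,0,0],[-0.13,-0.884,0,0,0,0],[-0.134,-0.91,0,0,0,0]]]}}

```text
time_s: 6.3
ee_pos: [489.2, 191.6, 218.6]
orientation: [180.0, 0.1, -2.3]
wrist_force: [0.2, -0.6, -0.6]
opening: 15.9
grip_force: 30.0
```

Call:
{"api": "jog_arm", "payload": {"moves": [[[0,0,0,0,0,0],[0,0,0,0,0,0],[0,0,0,0,0,0],[0,0,0,0,0,0]]]}}

```text
time_s: 6.7
ee_pos: [491.0, 187.6, 219.3]
orientation: [180.0, 0.0, -2.5]
wrist_force: [0.2, -0.6, -0.1]
opening: 15.8
grip_force: 30.0
```

```bash
python3 - <<'E'
from h import *
import json
i=r.camera_info("wrist");im=r.snapshot("wrist");cv2.imwrite("pics/w3.png",im[:,:,::-1])
json.dump({k:np.array(v).tolist() for k,v in i.items()},open("w3.json","w"))
print(r.state()["opening"],proj(i,(530,188,72)),blobs(green(im),100),blobs(red(im)))
E
```

```text
15.78743049656552 [321.08417702 191.95999518] [([414.9, 172.2], [298, 104, 213, 125, 11953])] [([324.4, 318.8], [308, 305, 34, 29, 915])]
```

View pics/w3.png

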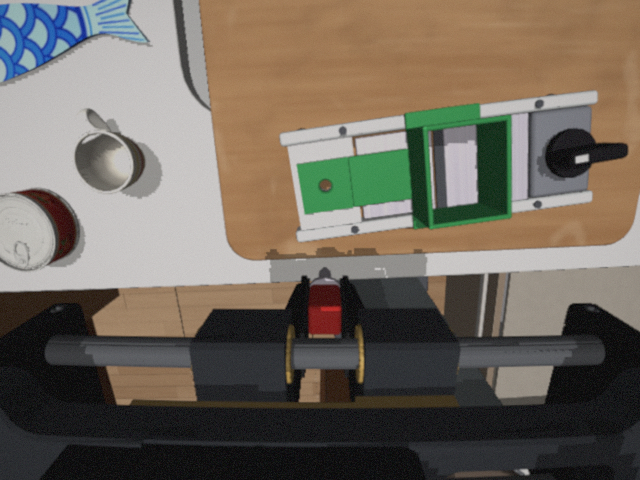

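The view shows the hole at (325,185) in the green tongue, the head held at (324,310), the chute at (468,165), the knob at (575,155), the mug at (108,160), and the tin at (30,230). I'll take a second, lower view.

Converted, 40 mm / 500 = 0.08, 36 mm / 500 = 0.072.

Call:
{"api": "jog_arm", "payload": {"moves": [[[0.012,0,0.02,0,0,0],[0.028,0,0.048,0,0,0],[0.036,0,0.072,0,0,0],[0.04,0,0.08,0,0,0],[0.04,0,0.08,0,0,0],[0.04,0,0.08,0,0,0],[0.04,0,0.08,0,0,0]]]}}

```text
time_s: 7.45
ee_pos: [510.8, 188.0, 179.8]
orientation: [-180.0, -0.0, -2.4]
wrist_force: [0.2, 0.3, -0.5]
opening: 15.5
grip_force: 30.0
```

```bash
cat >> h.py <<'E'
import json
def hole(im):  # dark/non-green hole inside the tongue
    g=green(im);cs,hi=cv2.findContours(g,cv2.RETR_CCOMP,cv2.CHAIN_APPROX_NONE)
    return [(tuple(np.round(cv2.minEnclosingCircle(c)[0],2)),round(cv2.contourArea(c),1),(lambda m:(m["m10"]/m["m00"],m["m01"]/m["m00"]))(cv2.moments(c))) for k,c in enumerate(cs) if hi[0,k,3]>=0 and 20<cv2.contourArea(c)<800]
E
python3 - <<'E'
from h import *
i1=json.load(open("w3.json"));m1=cv2.imread("pics/w3.png")[:,:,::-1].copy()
i=r.camera_info("wrist");im=r.snapshot("wrist");cv2.imwrite("pics/w4.png",im[:,:,::-1])
json.dump({k:np.array(v).tolist() for k,v in i.items()},open("w4.json","w"))
a,b=hole(m1),hole(im);print(a,b)
print(tri([ray(i1,a[0][2]),ray(i,b[0][2])]),onz(i1,a[0][2],72),onz(i,b[0][2],72))
# head as held: corners of the red top seen now
h=hsv(im);R=red(im);v=h[...,2];t=((R>0)&(v>.85*np.percentile(v[R>0],80))).astype(np.uint8)
print(blobs(t));s=r.state();print(s["ee_pos"],s["orientation"],"TCP+6 proj",proj(i,np.array(s["ee_pos"])+[0,0,6]))
E
```

```text
[((np.float64(325.0), np.float64(185.0)), 142.0, (325.0598591549296, 185.03169014084506))] [((np.float64(326.83), np.float64(216.5)), 168.0, (326.8492063492063, 216.75793650793648))]
(array([535.68761234, 184.27336668,  70.4690132 ]), [0.0066892760892462814, 0.006689276089210861]) [535.87108918 184.26312272  72.        ] [536.01397132 184.27853083  72.        ]
[([324.8, 319.4], [309, 305, 32, 29, 818])]
[510.75829738 187.98152594 179.84589976] [-1.79994033e+02 -4.10120068e-02 -2.43305448e+00] TCP+6 proj [323.06821284 318.97534675]
```

Converted, 35 mm / 500 = 0.07, 25.2 mm / 500 = 0.0504.

Call:
{"api": "jog_arm", "payload": {"moves": [[[0.016,0.002,0.016,0,0,0],[0.036,0.0036,0.04,0,0,0],[0.0504,0.0036,0.06,0,0,0],[0.0504,0.0036,0.07,0,0,0],[0.0504,0.0036,0.07,0,0,0],[0.0504,0.0036,0.07,0,0,0],[0.0504,0.0036,0.07,0,0,0]]]}}

```text
time_s: 8.2
ee_pos: [535.8, 185.1, 144.7]
orientation: [-180.0, -0.0, -2.4]
wrist_force: [-0.0, 0.0, 0.2]
opening: 15.8
grip_force: 30.0
```

```bash
python3 - <<'E'
from h import *
i=r.camera_info("wrist");im=r.snapshot("wrist");s=r.state();print(s["ee_pos"],s["orientation"],hole(im),proj(i,(535.9,184.3,72)),proj(i,(535.9,185.1,72)),"tip pred",proj(i,np.array(s["ee_pos"])-[0,0,64]))
w=cv2.resize(im[200:350,250:400],(600,600),interpolation=cv2.INTER_CUBIC)
sd=r.snapshot("side");a=proj(r.camera_info("side"),(536,185,85));print(a)
x,y=a.astype(int);c=cv2.resize(sd[y-20:y+20,x-6:x+7],(195,600),interpolation=cv2.INTER_CUBIC)
cv2.imwrite("pics/w5.png",np.hstack([w,c])[:,:,::-1])
E
```

```text
[535.82630757 185.09792373 144.80644121] [-1.79995977e+02 -3.47669827e-02 -2.43477938e+00] [] [324.51210961 262.82806231] [323.36405036 262.87462559] tip pred [323.34526454 267.41305092]
[292.97100419 269.32589303]
```

View pics/w5.png

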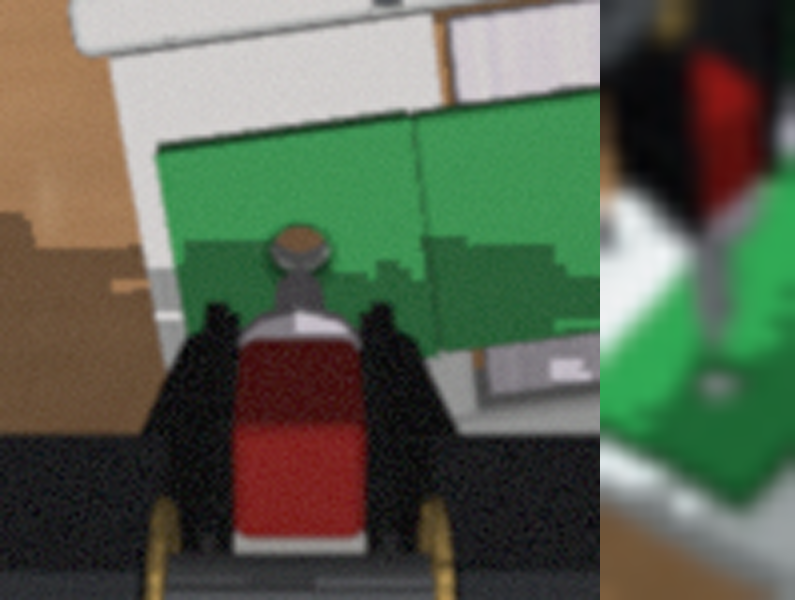

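The close-up shows the shaft (crop column 299) in line with the hole (crop columns 268–330). The side view agrees to within about a pixel. I'll descend carefully.

Converted, 20 mm / 500 = 0.04, 19 mm / 500 = 0.038.

Call:
{"api": "jog_arm", "payload": {"moves": [[[0,0,0.008,0,0,0],[0,0,0.016,0,0,0],[0,0,0.022,0,0,0],[0,0,0.028,0,0,0],[0,0,0.034,0,0,0],[0,0,0.038,0,0,0],[0,0,0.04,0,0,0],[0,0,0.04,0,0,0],[0,0,0.04,0,0,0]]]}}

```text
time_s: 9.2
ee_pos: [535.9, 185.0, 124.5]
orientation: [180.0, -0.0, -2.4]
wrist_force: [-0.9, -0.8, 0.2]
opening: 16.4
grip_force: 30.0
```

```bash
python3 -c "
from h import *
s=r.state();print(s['wrist_force'],s['torque'],s['ee_pos'],s['opening'])"
```

```text
[-0.92818674 -0.80647529  0.1641909 ] [0.02349143 0.01876675 0.00311702] [535.89097387 185.02204953 124.47365345] 16.4442641521432
```

Converted, 26 mm / 500 = 0.052, 25 mm / 500 = 0.05.

Call:
{"api": "jog_arm", "payload": {"moves": [[[0,0,0.008,0,0,0],[0,0,0.016,0,0,0],[0,0,0.024,0,0,0],[0,0,0.032,0,0,0],[0,0,0.04,0,0,0],[0,0,0.046,0,0,0],[0,0,0.05,0,0,0],[0,0,0.052,0,0,0],[0,0,0.052,0,0,0],[0,0,0.052,0,0,0]]]}}

```text
time_s: 10.2
ee_pos: [535.9, 185.0, 98.5]
orientation: [180.0, -0.0, -2.4]
wrist_force: [0.5, 0.0, -0.5]
opening: 15.7
grip_force: 30.0
```

```bash
python3 -c "
from h import *
s=r.state();print(s['wrist_force'],s['torque'],s['ee_pos'],s['opening'])"
```

```text
[ 0.48754698  0.02152597 -0.52206307] [ 0.05387741 -0.00703807  0.00982673] [535.91342647 185.01495989  98.5047572 ] 15.728583470313962
```

Converted, 1.2 mm / 500 = 0.0024, 0.7 mm / 500 = 0.0014.

Call:
{"api": "jog_arm", "payload": {"moves": [[[0,0,0.0014,0,0,0],[0,0,0.0024,0,0,0],[0,0,0.0024,0,0,0],[0,0,0.0024,0,0,0]]]}}

```text
time_s: 10.6
ee_pos: [535.9, 185.0, 97.4]
orientation: [180.0, -0.0, -2.4]
wrist_force: [-0.4, 0.1, 3.5]
opening: 16.0
grip_force: 30.0
```

Call:
{"api": "jog_arm", "payload": {"moves": [[[0,0,0,0,0,0],[0,0,0,0,0,0],[0,0,0,0,0,0],[0,0,0,0,0,0],[0,0,0,0,0,0],[0,0,0,0,0,0]]], "jaw": 45}}

```text
time_s: 11.2
ee_pos: [535.8, 185.0, 97.1]
orientation: [180.0, 0.0, -2.4]
wrist_force: [-1.0, -0.4, 0.2]
opening: 44.6
grip_force: 0.0
```

Call:
{"api": "jog_arm", "payload": {"moves": [[[0,0,-0.016,0,0,0],[0,0,-0.05,0,0,0],[0,0,-0.1,0,0,0],[0,0,-0.16,0,0,0],[0,0,-0.2,0,0,0],[0,0,-0.216,0,0,0],[0,0,-0.22,0,0,0],[0,0,-0.22,0,0,0],[0,0,-0.22,0,0,0],[0,0,-0.22,0,0,0]]]}}

```text
time_s: 12.2
ee_pos: [535.6, 185.0, 206.3]
orientation: [180.0, 0.1, -2.4]
wrist_force: [0.4, 0.7, 0.9]
opening: 44.7
grip_force: 0.0
```

```bash
python3 - <<'E'
from h import *
i=r.camera_info("wrist");im=r.snapshot("wrist");cv2.imwrite("pics/w6.png",im[:,:,::-1])
json.dump({k:np.array(v).tolist() for k,v in i.items()},open("w6.json","w"))
R=red(im);h=hsv(im);v=h[...,2];t=((R>0)&(v>.85*np.percentile(v[R>0],80))).astype(np.uint8)
for b,s in blobs(R,100):print("red",b,s)
for b,s in blobs(t,60):print("top",b,s,onz(i,b,104))
print("knob px",proj(i,(553,-27,80)))
E
```

```text
red [324.2, 247.0] [315, 234, 20, 26, 461]
top [324.2, 249.9] [316, 242, 18, 17, 295] [535.57088538 184.30976458 104.        ]
knob px [571.55089802 211.33992949]
```

The pin is seated: contact came at the expected height, and the head centre reads (535.6,184.3). Next is the knob.

Converted, 211 mm / 500 = 0.422, 200 mm / 500 = 0.4.

Call:
{"api": "jog_arm", "payload": {"moves": [[[-0.002,0.03,0,0,0,0],[-0.006,0.1,0,0,0,0],[-0.012,0.18,0,0,0,0],[-0.016,0.26,0,0,0,0],[-0.02,0.34,0,0,0,0],[-0.022,0.4,0,0,0,0],[-0.024,0.422,0,0,0,0],[-0.024,0.422,0,0,0,0],[-0.024,0.422,0,0,0,0],[-0.024,0.422,0,0,0,0],[-0.024,0.422,0,0,0,0]]], "jaw": 70}}

```text
time_s: 13.35
ee_pos: [514.9, -24.3, 207.2]
orientation: [180.0, 0.0, -2.4]
wrist_force: [-0.1, 0.5, -0.2]
opening: 70.4
grip_force: 0.0
```

```bash
python3 - <<'E'
from h import *
i=r.camera_info("wrist");im=r.snapshot("wrist");cv2.imwrite("pics/w7.png",im[:,:,::-1])
json.dump({k:np.array(v).tolist() for k,v in i.items()},open("w7.json","w"))
x,y=proj(i,(552,-27,90)).astype(int);print(x,y,r.state()["ee_pos"])
x0,y0=x-75,y-75;print(x0,y0)
cv2.imwrite("pics/w7c.png",cv2.resize(im[y0:y0+150,x0:x0+150],(600,600),interpolation=cv2.INTER_CUBIC)[:,:,::-1])
E
```

```text
324 199 [514.90518094 -24.38524769 207.18100147]
249 124
```

View pics/w7c.png

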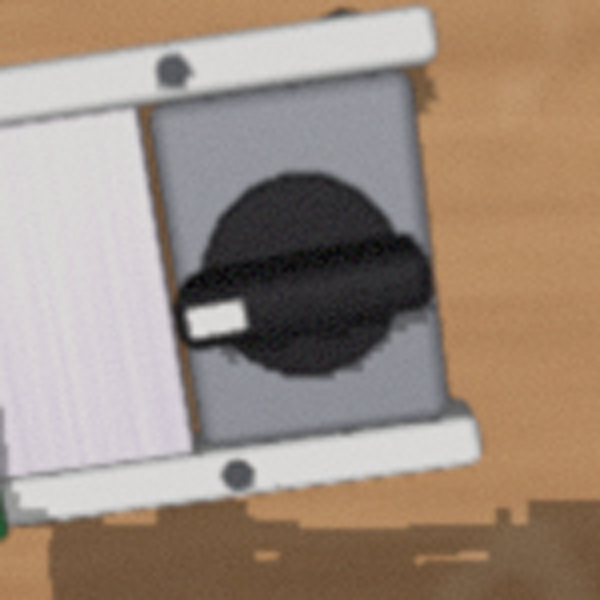

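The wing's marked end (white, crop (217,318)) points toward the chute, so the joint is at about 1.6 rad. I'll turn the tool to match and take a second view to get the height.

Converted, 40 mm / 500 = 0.08, 36 mm / 500 = 0.072, -96 degrees / 180 = -0.5333.

Call:
{"api": "jog_arm", "payload": {"moves": [[[0.008,0,0.004,0,0,-0.0444],[0.016,0,0.008,0,0,-0.0889],[0.024,0,0.012,0,0,-0.1333],[0.032,0,0.016,0,0,-0.1778],[0.04,0,0.02,0,0,-0.2222],[0.048,0,0.024,0,0,-0.2667],[0.056,0,0.028,0,0,-0.3111],[0.064,0,0.032,0,0,-0.3556],[0.072,0,0.036,0,0,-0.4],[0.08,0,0.04,0,0,-0.4444],[0.08,0,0.04,0,0,-0.4889],[0.08,0,0.04,0,0,-0.5333]]]}}

```text
time_s: 14.6
ee_pos: [554.9, -26.3, 187.0]
orientation: [-180.0, -0.0, 93.9]
wrist_force: [-0.1, -0.2, 0.4]
opening: 69.9
grip_force: 0.0
```

Call:
{"api": "jog_arm", "payload": {"moves": [[[0,0,0,0,0,-0.0222],[0,0,0,0,0,-0.0222],[0,0,0,0,0,-0.0222],[0,0,0,0,0,-0.0222],[0,0,0,0,0,-0.0222]]]}}

```text
time_s: 15.1
ee_pos: [554.8, -26.9, 187.2]
orientation: [180.0, 0.0, 97.5]
wrist_force: [-0.7, -0.6, -0.2]
opening: 70.0
grip_force: 0.0
```

```bash
python3 - <<'E'
from h import *
i=r.camera_info("wrist");im=r.snapshot("wrist");cv2.imwrite("pics/w8.png",im[:,:,::-1])
i={k:np.array(v).tolist() for k,v in i.items()};json.dump(i,open("w8.json","w"))
s=r.state();print(np.round(s["joints"],1),s["ee_pos"],s["orientation"])
C=[]
for m,c in((cv2.imread("pics/w7.png")[:,:,::-1].copy(),json.load(open("w7.json"))),(im,i)):
    h=hsv(m);x0,y0=proj(c,(553,-15,95)).astype(int);w=np.zeros(m.shape[:2],np.uint8);w[y0-45:y0+45,x0-45:x0+45]=1
    k=((h[...,2]>150)&(h[...,1]<50)).astype(np.uint8)*w
    dark=((h[...,2]<75)*1).astype(np.uint8)*w
    bs=blobs(k,15);print("white",bs);print("dark",blobs(dark,100))
    b=min([q for q in bs if 40<q[1][4]<500],key=lambda q:np.hypot(q[0][0]-x0,q[0][1]-y0));C.append((b[0],c,k))
print(tri([ray(c,b) for b,c,_ in C]))
for b,c,k in C: print(onz(c,b,90))
x,y=map(int,C[1][0]);x0,y0=x-60,y-60;print(x0,y0)
cv2.imwrite("pics/w8c.png",cv2.resize(im[y0:y0+150,x0-15:x0+135],(600,600),interpolation=cv2.INTER_CUBIC)[:,:,::-1])
E
```

```text
[ -9.6  25.6 102.2  -0.   52.2 -17.1] [554.83421819 -26.93983828 187.21025914] [1.79999568e+02 6.07481786e-03 9.75142331e+01]
white [([286.7, 209.0], [264, 154, 90, 90, 2947]), ([318.4, 164.1], [290, 154, 62, 37, 1105]), ([302.5, 203.4], [296, 200, 14, 8, 92]), ([346.4, 216.1], [336, 206, 18, 21, 103]), ([314.7, 222.7], [300, 213, 36, 20, 273])]
dark [([324.9, 192.5], [292, 168, 62, 50, 2089])]
white [([323.4, 197.4], [277, 191, 90, 15, 1225]), ([295.4, 212.9], [286, 210, 20, 7, 116]), ([324.5, 237.6], [322, 231, 6, 14, 83]), ([293.5, 254.3], [287, 235, 19, 34, 351])]
dark [([321.8, 206.1], [280, 204, 87, 5, 128]), ([324.8, 247.1], [299, 218, 53, 63, 2179])]
(array([553.76161977, -10.7767878 , 113.91471833]), [0.012052172613789002, 0.012052172613810907])
[549.68797845  -9.07899779  90.        ]
[554.65602385 -17.43119516  90.        ]
264 177
```

View pics/w8c.png

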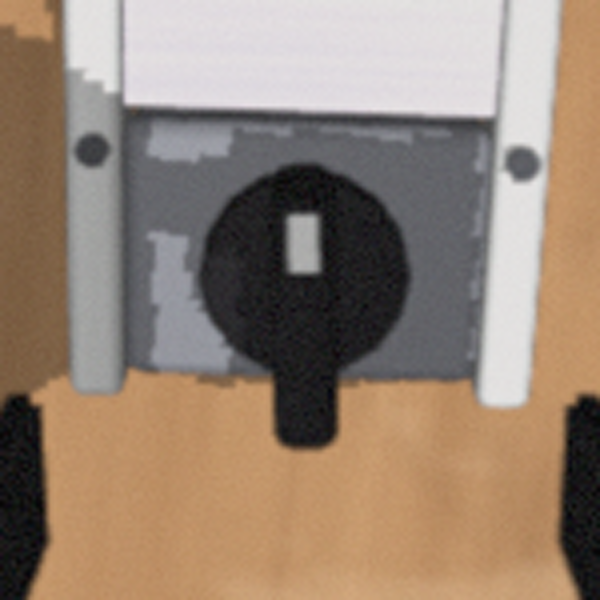

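Here the wing's image is upright at crop column ~304 with the mark at (303,243), so the tool is nearly aligned with it. The mark triangulates to z=114 with a 0.01 mm residual. I'll check the far end and the skirt against that height.

```bash
python3 - <<'E'
from h import *
i=json.load(open("w8.json"));f=lambda x,y,z:onz(i,(249+x/4,177+y/4),z).round(1)
print("far end",f(305,447,112),"mark",f(303,243,114),"mark ends",f(303,212,114),f(304,274,114))
print("skirt L/R",f(200,272,84),f(409,272,84),"far edge sides",f(274,400,114),f(337,400,114))
i7=json.load(open("w7.json"));g=lambda x,y,z:onz(i7,(249+x/4,124+y/4),z).round(1)
print("w7 mark",g(217,318,114),"skirt L/R/T/B",g(203,274,84),g(400,274,84),g(300,172,84),g(300,377,84),"far",g(430,272,112))
s=r.state();print(s["ee_pos"],s["orientation"])
E
```

```text
far end [559.4 -49.2 112. ] mark [553.9 -10.8 114. ] mark ends [553.2  -5.4 114. ] [554.8 -16.3 114. ]
skirt L/R [536.  -27.6  84. ] [576.3 -22.3  84. ] far edge sides [552.6 -40.1 114. ] [563.7 -38.6 114. ]
w7 mark [553.7 -11.3 114. ] skirt L/R/T/B [557.6  -7.   84. ] [556.  -46.5  84. ] [576.9 -27.3  84. ] [535.6 -25.6  84. ] far [560.1 -50.1 112. ]
[554.83421819 -26.93983828 187.21025914] [1.79999568e+02 6.07481786e-03 9.75142331e+01]
```

The skirt measures 41 mm (42 given), so the heights hold. The axis is at (556.1,-26.3), the wing heading is 98.5° and the slicer yaw is 5.5°, which puts the joint at about 93°. I'll descend and grip.

Converted, 80 mm / 500 = 0.16, 77 mm / 500 = 0.154, -1 degrees / 180 = -0.0056.

Call:
{"api": "jog_arm", "payload": {"moves": [[[0.0008,0.0028,0.02,0,0,-0.0056],[0.0008,0.0028,0.05,0,0,-0.0056],[0.0008,0.0028,0.09,0,0,-0.0056],[0.0008,0.0028,0.12,0,0,-0.0056],[0.0008,0.0028,0.142,0,0,-0.0056],[0.0008,0.0028,0.154,0,0,-0.0056],[0.0008,0.0028,0.16,0,0,-0.0056],[0.0008,0.0028,0.16,0,0,-0.0056],[0.0008,0.0028,0.16,0,0,-0.0056]]], "jaw": 45}}

```text
time_s: 16.05
ee_pos: [556.4, -26.5, 107.7]
orientation: [180.0, 0.0, 98.6]
wrist_force: [0.3, 0.3, -0.3]
opening: 44.7
grip_force: 0.0
```

Call:
{"api": "jog_arm", "payload": {"moves": [[[0,0,0,0,0,0],[0,0,0,0,0,0],[0,0,0,0,0,0],[0,0,0,0,0,0],[0,0,0,0,0,0],[0,0,0,0,0,0],[0,0,0,0,0,0]]], "jaw": 0, "clamp_n": 40}}

```text
time_s: 16.75
ee_pos: [555.2, -26.5, 107.3]
orientation: [-179.9, -0.0, 98.6]
wrist_force: [-4.9, -1.6, 4.2]
opening: 12.1
grip_force: 40.0
```

```bash
python3 -c "
from h import *
s=r.state();print(s['wrist_force'],s['torque'],s['ee_pos'],s['orientation'],s['opening'])"
```

```text
[-4.93494901 -1.5697895   4.16568944] [-0.35465502  0.86376677 -0.05659506] [555.19761336 -26.52983837 107.28807647] [-1.79876487e+02 -1.17894532e-02  9.85575536e+01] 12.087326032510267
```

Careful with the scale: shifts go in shares of 500 mm and turns go in shares of 180 degrees. That gives: -1.2 mm / 500 = -0.0024, 80 degrees / 180 = 0.4444.

Call:
{"api": "jog_arm", "payload": {"moves": [[[0,-0.0024,0,0,0,0.0167],[0,-0.0024,0,0,0,0.0556],[0,-0.0024,0,0,0,0.0944],[0,-0.0024,0,0,0,0.1333],[0,-0.0024,0,0,0,0.1722],[0,-0.0024,0,0,0,0.2111],[0,-0.0024,0,0,0,0.25],[0,-0.0024,0,0,0,0.2889],[0,-0.0024,0,0,0,0.3278],[0,-0.0024,0,0,0,0.3667],[0,-0.0024,0,0,0,0.4056],[0,-0.0024,0,0,0,0.4444]]]}}

```text
time_s: 17.95
ee_pos: [554.4, -26.2, 107.3]
orientation: [-180.0, 0.1, 18.3]
wrist_force: [-3.6, 2.6, 4.8]
opening: 11.8
grip_force: 40.0
```

Call:
{"api": "jog_arm", "payload": {"moves": [[[0,0,0,0,0,0],[0,0,0,0,0,0]]]}}

```text
time_s: 18.15
ee_pos: [554.4, -26.2, 107.3]
orientation: [-179.9, 0.1, 18.8]
wrist_force: [-3.7, 3.6, 3.7]
opening: 11.9
grip_force: 40.0
```

```bash
python3 -c "
from h import *
s=r.state();print(s['wrist_force'],s['torque'],s['ee_pos'],s['orientation'],s['opening'],s['joints'])"
```

```text
[-3.66627205  3.58435881  3.73965602] [ 0.6502388   0.68518169 -0.03566995] [554.40074327 -26.21308259 107.28116206] [-1.79948831e+02  5.86226995e-02  1.87585762e+01] 11.88864745896342 [-9.53403346e+00  3.18198288e+01  1.06343432e+02  2.58549398e-02
  4.19126146e+01  6.16881647e+01]
```

Converted, 11 degrees / 180 = 0.0611.

Call:
{"api": "jog_arm", "payload": {"moves": [[[0,0,0,0,0,0.0167],[0,0,0,0,0,0.0333],[0,0,0,0,0,0.05],[0,0,0,0,0,0.0611],[0,0,0,0,0,0.0611],[0,0,0,0,0,0.0611]]]}}

```text
time_s: 18.75
ee_pos: [554.3, -26.1, 107.3]
orientation: [-180.0, 0.1, 7.8]
wrist_force: [-4.4, 4.6, 5.5]
opening: 12.0
grip_force: 40.0
```

```bash
python3 -c "
from h import *
s=r.state();print(s['wrist_force'],s['torque'],s['ee_pos'],s['orientation'],s['opening'])"
```

```text
[-4.40584285  4.57768724  5.49407839] [ 0.81057748  0.7803449  -0.12613478] [554.33653062 -26.1057148  107.26749453] [-1.79951130e+02  7.40887652e-02  7.77495456e+00] 11.989688075343143
```

Call:
{"api": "jog_arm", "payload": {"moves": [[[0,0,0,0,0,0.0056],[0,0,0,0,0,0.0111],[0,0,0,0,0,0.0167],[0,0,0,0,0,0.0222],[0,0,0,0,0,0.0222],[0,0,0,0,0,0.0222]]]}}

```text
time_s: 19.35
ee_pos: [554.4, -26.1, 107.3]
orientation: [-180.0, 0.1, 3.9]
wrist_force: [-3.1, 4.2, 3.9]
opening: 11.6
grip_force: 40.3
```

```bash
python3 -c "
from h import *
s=r.state();print(s['wrist_force'],s['torque'],s['ee_pos'],s['orientation'],s['opening'])"
```

```text
[-3.1271869   4.16648771  3.89306747] [0.91407533 0.86224362 0.66271219] [554.35114312 -26.08347034 107.28369933] [-1.79982491e+02  8.00920700e-02  3.88083298e+00] 11.622373576114668
```

Converted, 2 degrees / 180 = 0.0111.

Call:
{"api": "jog_arm", "payload": {"moves": [[[0,0,0,0,0,0.0056],[0,0,0,0,0,0.0111],[0,0,0,0,0,0.0111],[0,0,0,0,0,0.0111]]]}}

```text
time_s: 19.75
ee_pos: [554.4, -26.1, 107.3]
orientation: [-180.0, 0.1, 1.9]
wrist_force: [-4.5, 5.3, 4.4]
opening: 12.4
grip_force: 41.4
```

```bash
python3 -c "
from h import *
s=r.state();print(s['wrist_force'],s['torque'],s['ee_pos'],s['orientation'],s['opening'])"
```

```text
[-4.54647565  5.29949814  4.36927968] [1.00290661 0.75403905 0.98158817] [554.36771375 -26.08690774 107.29597305] [-1.79997831e+02  7.96887140e-02  1.92151679e+00] 12.377673090637236
```

The stop is firm: the moment rose from -0.1 to about 1 N m near the slicer's yaw. Now I'll back off a quarter turn.

Converted, -90 degrees / 180 = -0.5.

Call:
{"api": "jog_arm", "payload": {"moves": [[[0,0,0,0,0,-0.0222],[0,0,0,0,0,-0.0667],[0,0,0,0,0,-0.1111],[0,0,0,0,0,-0.1556],[0,0,0,0,0,-0.2],[0,0,0,0,0,-0.2444],[0,0,0,0,0,-0.2889],[0,0,0,0,0,-0.3333],[0,0,0,0,0,-0.3778],[0,0,0,0,0,-0.4222],[0,0,0,0,0,-0.4667],[0,0,0,0,0,-0.5]]]}}

```text
time_s: 20.95
ee_pos: [555.0, -26.6, 107.3]
orientation: [180.0, 0.0, 92.1]
wrist_force: [-1.7, 0.1, 2.2]
opening: 11.9
grip_force: 40.0
```

Call:
{"api": "jog_arm", "payload": {"moves": [[[0,0,0,0,0,-0.0167],[0,0,0,0,0,-0.025],[0,0,0,0,0,-0.025],[0,0,0,0,0,-0.025],[0,0,0,0,0,-0.025],[0,0,0,0,0,-0.025],[0,0,0,0,0,-0.025]]]}}

```text
time_s: 21.65
ee_pos: [555.0, -26.6, 107.3]
orientation: [180.0, 0.0, 96.1]
wrist_force: [-0.3, 1.4, 2.8]
opening: 11.7
grip_force: 40.0
```

```bash
python3 - <<'E'
from h import *
s=r.state();print(s['wrist_force'],s['torque'],s['ee_pos'],s['orientation'],s['opening'],s['dq'])
im=r.snapshot("side");i=r.camera_info("side")
print("pin top pred",proj(i,(535.8,185,104)),"head mid",proj(i,(535.8,185,90)),[b for b in blobs(red(im),8) if 250<b[0][0]<330])
w=r.snapshot("wrist");cv2.imwrite("pics/w9.png",np.hstack([cv2.resize(w,(400,300)),cv2.resize(im[200:300,240:373],(400,300),interpolation=cv2.INTER_CUBIC)])[:,:,::-1])
E
```

```text
[-0.30137653  1.36459333  2.75348977] [0.28416391 0.07782052 0.07022592] [555.03958034 -26.58719748 107.28362736] [1.79988289e+02 8.47886237e-03 9.60542182e+01] 11.729974091980647 [ 0.04968508 -0.00987649  0.06807206  0.08271523  0.060219    0.05838007]
pin top pred [292.73383347 264.93216378] head mid [292.94717777 268.20150328] [([293.1, 268.9], [291, 265, 5, 9, 38])]
```

View pics/w9.png

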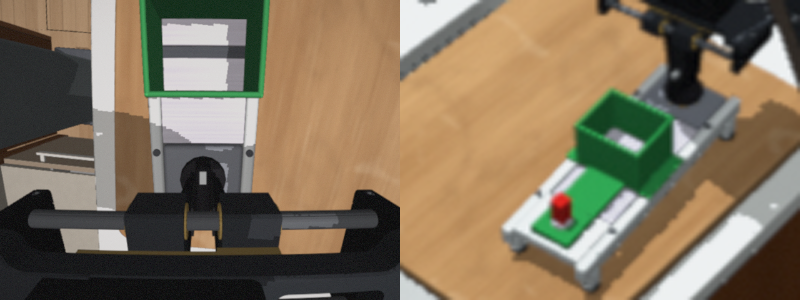

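The pin stands upright and seated: the head is at side pixel (293,269), against a predicted (293,268). The wing is gripped with its mark (203,178) pointing toward the chute, at a quarter turn. Handing in.

```bash
python3 -c "
from workcell import r
print(r.close_job())"
```

```text
the job is handed in; nothing more can be done
None
```

The job is handed in: the pin is fully in with its collar on the guide and released, and the knob went to its stop, was backed off about a quarter turn, and is still held in the fingers; the mug, lemons, tin and salt shaker were not touched, and no verdict came back on hand-in.

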